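# Find the stamped vial tray and push it to the dispatch line

### The arm

A 7-joint arm with a two-finger parallel gripper is mounted at the origin on the work surface. World frame = base frame: x ahead of the robot, y to its left, z up, the work surface at z = 0. Lengths are in m, angles in rad, forces in N, time in s.
With the tool pointing down it reaches from about 0.35 to 0.9 m from the base axis. Payload 19.9 kg.
Tool frame: the origin (TCP) lies at the very end of the fingers, on their centre line; the grasp point (between the pads) lies 19 mm behind it; z points along the fingers, y is the line along which they close (so a half turn about z gives the same grasp; the last joint's range is limited). The gripper opens to 85 mm and grips with 20 to 120 N. Pads are 22 mm wide; open, the fingers measure 114 mm over their backs; the gripper's body (76 mm by 85 mm) begins 54 mm behind the grasp point. The pads swing forward as they close: fully open they stand 13 mm farther back than shut.
Start: joints at [-1.188, 0.417, -0.01, 1.614, 0.005, 1.111, -0.053], TCP at [0.258, 0.569, 0.231] pointing down, gripper open.
Joint ranges: [-2.81, 2.81], [-0.39, 2.02], [-1.27, 1.25], [0.06, 2.57], [-1.19, 4.33], [0.19, 2], [-2.82, 2.82]. Speed limits (rad/s): [1.89, 1.89, 2.39, 2.39, 3.01, 3.01, 3.01].

### API

Orientations are given as a 3x3 rotation matrix whose columns are the frame's x, y, z axes.
In Python, from workcell import ctrl gives the robot as it stands.
- The arm moves only by the tool carry_out, never from a script. Its argument "rows" is a list that holds one entry, the list of rows, each a list of 7 numbers: the turn, a rotation vector about the tool's x, y, z scaled (see below), then the shift along the tool's x, y, z scaled (see below), then the closure, from -1 (fully open) to 1 (shut). A call has exactly 10 rows; each row is the pose to reach, as a shift and turn from the pose commanded when the call began, along the tool's axes at that moment, turning the shorter way round; what a row does not reach only later rows make up. The controller multiplies each number of a shift by 25 cm and each number of a turn by 360 degrees. A row lasts 1/12 s, in which the tool goes at most 41.7 mm and 7.16 degrees, less where a joint would pass 70% of its speed; a pose out of reach is approached as far as the arm can. A call with a number of a shift or a turn outside -1 to 1 is refused whole. A call with a gripper value outside its range is refused whole. The fingers move at their own pace and stop on an object; "force" is the grip in N (left out, the last holds). Time passes only in rows, so rows that repeat a pose let the fingers close, or fill a call up. It gives the time, the measured TCP pose, the force, the opening and the grip force at its end, in the units of the state.
- ctrl.read_state(): the state, without advancing time (a new reading comes with each control period).
- ctrl.read_camera(name): name is "side" or "top"; returns the picture (400x640x3 uint8, blue, green, red); there is no depth.
- ctrl.get_calibration(name): a dict with "mtx" (3x3 intrinsics, pixels), "rvec" (rotation vector, rad) and "tvec" (3), from world to camera coordinates, as OpenCV has them. Camera axes: x right, y down, z forward; pixel columns grow to the right and rows downward; lengths in m; the calibration is good to about 2 mm. A picture is of the moment at which its call begins. get_calibration takes no time and is no camera call.
- ctrl.close_job(): hands the job in; it is judged then, once.
Trained networks look in the newest picture that a camera, given by its name, has taken for a name from the list of things; names that differ only in an ending like _2 or _b are one class to them, and where a whole thing is asked for, a point or a joint stands for the part that bears it (a point fixed in the world has none). Each returns a list of dicts, best first, with "conf" (0 to 1); they miss things now and then, are a little off and sometimes report something else, mostly with a low value. They report only what shows in the picture. A call takes as long as a camera call. They do not tell look-alikes from the thing itself.
- ctrl.search_frame(label, camera): "at" ([x, y, z] in m, in the coordinates of the camera as it stood for that picture, good to about 4 mm: the middle of the surface that is visible of it).
The state is a dict: "t": time; "joints": joint angles; "qvel": joint speeds; "effort": joint torques, N m; "position": TCP position; "tcp_rot": TCP orientation; "ft_force": force on the tool from outside, world axes, zero at the start; "moment": the same for the moment, N m; "grip_width": opening from 0.0 (shut) to 1.0 (fully open); "finger_force": force on a finger pad.
Only numpy, scipy, OpenCV 4.12 (cv2) and the standard library are available. Lean on these libraries where they do the work, as an engineer would, in place of code of your own. Each camera call takes 0.05 s, during which the arm holds its last target. There are 200 camera calls.

### The job

Of the two vial trays, one has an orange stamp underneath: press down on the blue tongue of the left tray (the robot's left) to tip it far back towards the robot, tongue almost on the bench, and look beneath, then let it down and do the same with the right tray. Then push the stamped tray sideways along the bench until it stands flat with its middle over the yellow line, and leave the other tray where it is. Lift or carry nothing, and leave the jar, the mouse and the note pad alone.

Things in the scene. Friction and masses are not known exactly. Their poses are not given: they have to be found in the camera images.
- tray_a: Tray A, one of two outwardly identical grey vial trays: 100 (x) x 140 (y) x 46 mm high (walls 45, tongue 100), 0.3 to 0.5 kg, mass low and central. Origin: centre of the underside, z up; its -x side, with the blue tongue, faces the robot within 12 degrees. Plain side walls; nothing in it is loose. Pressed on the tongue it tips about its near (-x) bottom edge; let go, it falls back flat
- tray_b: Tray B, one of two outwardly identical grey vial trays: 100 (x) x 140 (y) x 46 mm high (walls 45, tongue 100), 0.3 to 0.5 kg, mass low and central. Origin: centre of the underside, z up; its -x side, with the blue tongue, faces the robot within 12 degrees. Plain side walls; nothing in it is loose. Pressed on the tongue it tips about its near (-x) bottom edge; let go, it falls back flat
- tray_a_edge (a point): middle of the near bottom edge of tray A, the edge it tips about: 50 mm from the tray's centre on its -x side, at the underside
- tray_b_edge (a point): middle of the near bottom edge of tray B, the edge it tips about: 50 mm from the tray's centre on its -x side, at the underside
- tray_a_tongue (a point): on the upper face of the blue tongue of tray A, half-way along: 67 mm from the tray centre towards -x, 85 mm up. Tongue: 50 x 50 mm plate, 5 mm thick, on a stem on the near wall, sloping up and outwards (47 degrees) to 82 mm from the centre, 100 mm up. When pressed, this point runs on an arc of 87 mm radius about the near bottom edge, down and towards the robot; the tip meets the bench at about 1.23 rad of tilt
- tray_b_tongue (a point): on the upper face of the blue tongue of tray B, half-way along: 67 mm from the tray centre towards -x, 85 mm up. Tongue: 50 x 50 mm plate, 5 mm thick, on a stem on the near wall, sloping up and outwards (47 degrees) to 82 mm from the centre, 100 mm up. When pressed, this point runs on an arc of 87 mm radius about the near bottom edge, down and towards the robot; the tip meets the bench at about 1.23 rad of tilt
- stamp (a point): centre of the orange stamp, 80 x 110 mm with a black bar, in the middle of the white underside of one of the two trays (it moves with that tray); the other underside is plain white. Hidden while the trays stand flat
- line: the dispatch line: a flat strip of yellow tape on the black bench, 340 mm long (its x, leading away from the robot) by 24 mm wide (its y), under 1 mm thick and no obstacle, between the two trays. Origin: its middle, on the bench
- jar_mid (a point): middle of an amber jar with a blue cap, 56 mm across, 75 mm high, beyond the left tray: leave alone
- mouse: black computer mouse, 100 x 58 x 32 mm, beyond the right tray; origin at the centre of its underside: leave alone
- note_pad: pink pad of sticky notes, 76 x 76 x 20 mm, beside the far end of the line; origin at the centre of its underside: leave alone
There are look-alikes about, which are no part of the job. Leave any brown or green look-alike of the tray_b alone.

How it is judged:
By the outcome, as a careful person would: the job done as asked, in the order asked, and still so for the second after the job is handed in, with the robot touching nothing.
It also fails if it takes over 72 s, if anything falls off the work surface, if the arm or the gripper's body presses on something with over 40 N, if the wrist force passes 120 N, or if a joint passes its speed limit or range.

## Working session

There is one attempt and no reset: what is moved stays moved. The work goes in short steps, Python scripts to look and compute and a tool call to move; the robot and the scene stay as the last step left them, time stands still between calls to the robot, and variables do not carry over. Pictures are saved under pics/ and viewed, at most 10 in all, crops included, and the job is handed in when it is done.

Besides the shell and the picture viewer there is one more tool, called after ">>>" as name(argument=value, ...), one argument or row to a line, values as JSON. carry_out: Moves the arm, as the interface text tells. Shifts and turns lie within -1 to 1; 1 stands for 25 cm of shift or 360 degrees of turn. Its arguments: {"type":"object","properties":{"rows":{"type":"array","items":{"type":"array","items":{"type":"array","items":{"type":"number","minimum":-1,"maximum":1}}}},"force":{"type":"number"}},"required":["rows"]}

```bash
mkdir -p pics; ls; cat > h.py <<'E'
import numpy as np,cv2
from workcell import ctrl
def cal(n):
    c=ctrl.get_calibration(n);return np.array(c["mtx"],float),cv2.Rodrigues(np.array(c["rvec"],float))[0],np.array(c["tvec"],float).ravel()
def w(n,p):
    K,R,t=cal(n);return R.T@(np.array(p)-t)
def ray(n,u,v,z):
    K,R,t=cal(n);d=R.T@np.linalg.inv(K)@[u,v,1];c=-R.T@t;return c+d*(z-c[2])/d[2]
def proj(n,p):
    K,R,t=cal(n);q=K@(R@np.array(p)+t);return q[:2]/q[2]
def shot(n,f):
    im=np.array(ctrl.read_camera(n));cv2.imwrite('pics/'+f,im);return im
E
python3 - <<'E'
from h import *
np.set_printoptions(precision=3,suppress=True)
for n in ["top","side"]:
    shot(n,n+'0.png');K,R,t=cal(n);print(n,K[0,0],-R.T@t,R[2])
    for l in ["tray_a","tray_a_tongue","line","jar_mid","mouse","note_pad"]:
        for d in ctrl.search_frame(l,n): print(l,w(n,d["at"]),round(d["conf"],2),proj(n,w(n,d["at"])))
s=ctrl.read_state();print(s["position"],np.array(s["tcp_rot"]),s["t"])
E
```

```text
pics
top 378.20338344513186 [ 0.383 -0.173  1.158] [ 0.082 -0.003 -0.997]
tray_a [ 0.199 -0.272  0.034] 0.94 [348.906 301.839]
tray_a [ 0.455 -0.46   0.036] 0.77 [412.993 215.28 ]
tray_a [0.497 0.201 0.037] 0.76 [190.901 197.795]
tray_a [ 0.497 -0.257  0.029] 0.72 [344.729 200.468]
tray_a [ 0.338 -0.647  0.033] 0.59 [476.257 255.561]
tray_a_tongue [0.495 0.206 0.034] 0.63 [189.65  198.319]
jar_mid [0.678 0.281 0.071] 0.75 [162.444 134.677]
jar_mid [ 0.495 -0.256  0.034] 0.68 [344.543 200.811]
mouse [ 0.695 -0.342  0.027] 0.87 [373.144 136.159]
mouse [0.496 0.205 0.032] 0.38 [189.977 198.266]
note_pad [ 0.708 -0.127  0.017] 0.72 [302.668 131.874]
note_pad [ 0.494 -0.258  0.033] 0.34 [345.016 201.252]
side 484.0523508024493 [0.37  1.37  1.047] [ 0.055 -0.849 -0.525]
tray_a [0.494 0.233 0.035] 0.95 [304.748 288.823]
tray_a [ 0.338 -0.621  0.036] 0.83 [355.915 165.132]
tray_a [ 0.451 -0.438  0.036] 0.75 [329.178 183.832]
tray_a [ 0.499 -0.229  0.037] 0.72 [314.257 209.079]
tray_a [ 0.28  -0.262  0.022] 0.46 [370.101 209.859]
tray_a_tongue [0.498 0.23  0.033] 0.82 [303.348 288.493]
line [ 0.558 -0.033  0.002] 0.67 [294.044 245.618]
jar_mid [0.675 0.309 0.051] 0.64 [241.687 299.195]
mouse [ 0.687 -0.323  0.026] 0.76 [270.415 197.744]
note_pad [ 0.711 -0.11   0.016] 0.57 [255.716 228.863]
[0.258 0.569 0.231] [[-0.911  0.412  0.   ]
 [ 0.412  0.911 -0.   ]
 [-0.    -0.    -1.   ]] 0.7
```

View pics/top0.png

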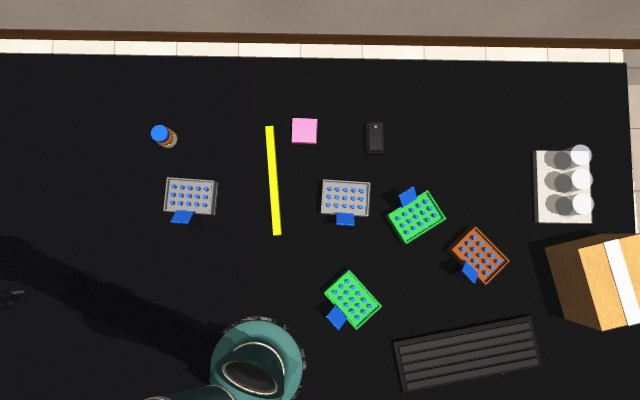

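View pics/side0.png

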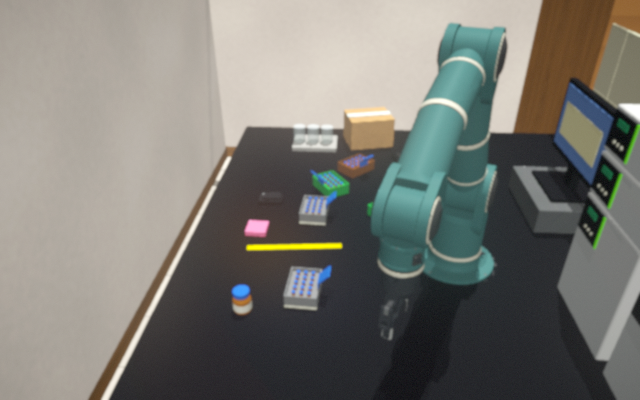

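```bash
cat > m.py <<'E'
from h import *
np.set_printoptions(precision=4,suppress=True)
def meas(im):
    hsv=cv2.cvtColor(im,cv2.COLOR_BGR2HSV)
    out=[]
    for (u0,u1,v0,v1) in [(140,245,165,235),(225,380,160,235)]:
        g=np.zeros(im.shape[:2],np.uint8)
        sub=hsv[v0:v1,u0:u1]; g[v0:v1,u0:u1]=((sub[...,2]>70)&(sub[...,1]<70))*255
        b=np.zeros_like(g); b[v0:v1,u0:u1]=((abs(sub[...,0].astype(int)-108)<14)&(sub[...,1]>150)&(sub[...,2]>60))*255
        g=cv2.morphologyEx(g,cv2.MORPH_CLOSE,np.ones((5,5)))
        c=max(cv2.findContours(g,0,2)[0],key=cv2.contourArea)
        p=np.array([ray('top',*q,.045)[:2] for q in c[:,0].astype(float)],np.float32)
        r=cv2.minAreaRect(p*1000)
        c2=max(cv2.findContours(b,0,2)[0],key=cv2.contourArea)
        m=cv2.moments(c2);t=ray('top',m['m10']/m['m00'],m['m01']/m['m00'],.085)
        ang=r[2] if r[1][0]<r[1][1] else r[2]-90
        out.append((np.array(r[0]),r[1],ang,t))
        print('rim',r,'tongue',t)
    y=((abs(hsv[...,0].astype(int)-29)<6)&(hsv[...,1]>150)&(hsv[...,2]>120)).astype(np.uint8); y[:,:230]=0;y[:,320:]=0
    vs,us=np.nonzero(y); P=np.array([ray('top',u,v,0)[:2] for u,v in zip(us,vs)])
    k=np.polyfit(P[:,0],P[:,1],1); print('line y=',k,'x',P[:,0].min(),P[:,0].max())
    return out
E
python3 - <<'E'
from m import *
print([a for a in dir(ctrl) if a[0]!='_'])
im=cv2.imread('pics/top0.png');meas(im)
cv2.imwrite('pics/crop.png',cv2.resize(im[110:250,140:450],None,fx=2.5,fy=2.5,interpolation=2))
E
```

```text
['PlanningError', 'close_job', 'get_calibration', 'read_camera', 'read_state', 'search_frame']
rim ((502.9425048828125, 200.97247314453125), (152.5852508544922, 102.0194091796875), 86.6607437133789) tongue [0.4372 0.2091 0.085 ]
rim ((503.795166015625, -257.9169006347656), (142.98031616210938, 102.94252014160156), 87.02334594726562) tongue [ 0.4376 -0.2539  0.085 ]
line y= [ 0.0967 -0.0907] x 0.3903394636921614 0.7298689357338972
```

View pics/crop.png

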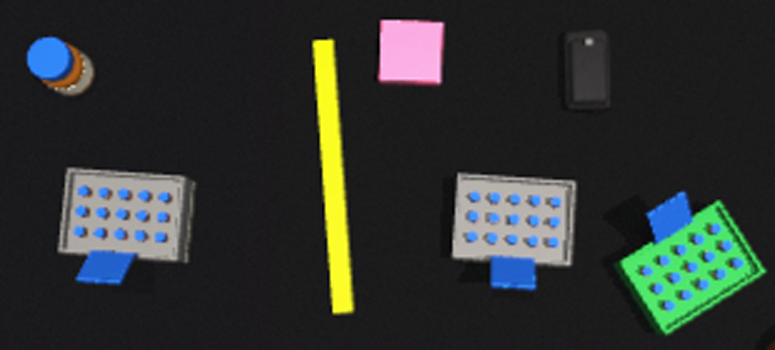

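```bash
cat > r.py <<'E'
from h import *
from scipy.spatial.transform import Rotation as Rn
def tool(yaw): # tool x axis heading yaw deg, pointing down
    a=np.radians(yaw);c,s=np.cos(a),np.sin(a);return np.array([[c,s,0],[s,-c,0],[0,0,-1.]])
def rows(p0,R0,wps):
    for p,yaw in wps:
        d=R0.T@(np.array(p)-p0)/.25; t=Rn.from_matrix(R0.T@tool(yaw)).as_rotvec()/(2*np.pi)
        print(np.r_[t,d].round(3).tolist())
def arc(edge,psi,ths,back=0.):
    a=np.radians(psi);X=np.array([np.cos(a),np.sin(a)]);o=[]
    for th in ths:
        c,s=np.cos(th),np.sin(th); px,pz=-.017*c-.085*s, -.017*-s*-1+.085*c
        pz=-.017*s+.085*c
        al=np.radians(47)-th; nx,nz=np.sin(al),np.cos(al)
        cx=px+.011*np.clip(nx/.3,-1,1)+nx*back; cz=pz+nz*back
        o.append(([*(edge+X*cx),cz],180+psi))
    return o
def pose():
    s=ctrl.read_state();return np.array(s["position"]),np.array(s["tcp_rot"]),s
E
python3 - <<'E'
from r import *
p,R,s=pose();e=np.array([.453,.210])
rows(p,R,[([.45,.21,.18],176.7)]+arc(e,-3.3,[0],.02))
for q in arc(e,-3.3,[0,.3,.6,.9,1.15]):print(np.round(q[0],3))
E
```

```text
[-0.0, 0.0, -0.058, -1.294, -0.993, 0.205]
[-0.0, 0.0, -0.058, -1.337, -0.975, 0.531]
[0.447 0.21  0.085]
[0.423 0.212 0.076]
[0.399 0.213 0.061]
[0.373 0.215 0.04 ]
[0.358 0.215 0.019]
```

>>> carry_out(
  rows=[
    [[0,0,-0.058,-1,-0.77,0.1,1],[0,0,-0.058,-1,-0.77,0.1,1],[0,0,-0.058,-1,-0.77,0.1,1],[0,0,-0.058,-1,-0.77,0.1,1],[0,0,-0.058,-1,-0.77,0.1,1],[0,0,-0.058,-1,-0.77,0.1,1],[0,0,-0.058,-1,-0.77,0.1,1],[0,0,-0.058,-1,-0.77,0.1,1],[0,0,-0.058,-1,-0.77,0.1,1],[0,0,-0.058,-1,-0.77,0.1,1]],
  ],
)

```text
t: 1.53
position: [0.4067, 0.2898, 0.2064]
tcp_rot: [[-0.998, 0.063, 0.0], [0.063, 0.998, -0.0], [-0.0, -0.0, -1.0]]
ft_force: [-0.5, 1.6, 0.8]
grip_width: -0.001
finger_force: 0.0
```

```bash
python3 - <<'E'
from r import *
p,R,s=pose();e=np.array([.453,.210]);print(p,R,s['t'],s['qvel'],s['ft_force'])
rows(p,R,[([.45,.21,.15],176.7)]+arc(e,-3.3,[0],.02)+arc(e,-3.3,[0]))
E
```

```text
[0.40674204 0.28978146 0.20644384] [[-9.98004016e-01  6.31497697e-02  3.00041164e-04]
 [ 6.31497554e-02  9.98004061e-01 -5.68944959e-05]
 [-3.03035174e-04 -3.78334093e-05 -9.99999953e-01]] 1.5333 [-0.03685238  0.00788703 -0.03202723 -0.01296598 -0.00229104  0.00038045
 -0.0172563 ] [-0.54595766  1.56958495  0.84065037]
[-0.0, 0.0, -0.001, -0.193, -0.308, 0.226]
[-0.0, 0.0, -0.001, -0.239, -0.307, 0.431]
[-0.0, 0.0, -0.001, -0.181, -0.307, 0.486]
```

>>> carry_out(
  rows=[
    [[0,0,0,-0.2,-0.307,0.2,1],[0,0,0,-0.2,-0.307,0.2,1],[0,0,0,-0.2,-0.307,0.2,1],[0,0,0,-0.22,-0.307,0.25,1],[0,0,0,-0.239,-0.307,0.3,1],[0,0,0,-0.239,-0.307,0.4,1],[0,0,0,-0.239,-0.307,0.431,1],[0,0,0,-0.239,-0.307,0.431,1],[0,0,0,-0.239,-0.307,0.431,1],[0,0,0,-0.239,-0.307,0.431,1]],
  ],
)

```text
t: 2.37
position: [0.4613, 0.2115, 0.0996]
tcp_rot: [[-0.998, 0.06, 0.001], [0.06, 0.998, 0.001], [-0.001, 0.001, -1.0]]
ft_force: [-0.0, 0.8, 0.0]
grip_width: 0.001
finger_force: 0.0
```

```bash
python3 - <<'E'
from r import *
p,R,s=pose();e=np.array([.453,.210]);print(p,s['t'],s['ft_force'])
rows(p,R,arc(e,-3.3,[0],.01)+arc(e,-3.3,np.linspace(0,.6,9)))
rows(p,R,arc(e,-3.3,np.linspace(.6,1.15,10)))
E
```

```text
[0.46130312 0.2114927  0.09959731] 2.3667 [-0.01745796  0.75416588  0.00623109]
[0.0, 0.0, -0.0, 0.028, -0.008, 0.031]
[0.0, 0.0, -0.0, 0.057, -0.008, 0.058]
[0.0, 0.0, -0.0, 0.082, -0.008, 0.064]
[0.0, 0.0, -0.0, 0.107, -0.008, 0.072]
[0.0, 0.0, -0.0, 0.131, -0.008, 0.082]
[0.0, 0.0, -0.0, 0.154, -0.008, 0.094]
[0.0, 0.0, -0.0, 0.177, -0.008, 0.107]
[0.0, 0.0, -0.0, 0.198, -0.008, 0.122]
[0.0, 0.0, -0.0, 0.219, -0.008, 0.138]
[0.0, 0.0, -0.0, 0.249, -0.008, 0.156]
[0.0, 0.0, -0.0, 0.249, -0.008, 0.156]
[0.0, 0.0, -0.0, 0.272, -0.009, 0.172]
[0.0, 0.0, -0.0, 0.294, -0.009, 0.188]
[0.0, 0.0, -0.0, 0.316, -0.009, 0.205]
[0.0, 0.0, -0.0, 0.336, -0.009, 0.223]
[0.0, 0.0, -0.0, 0.355, -0.009, 0.242]
[0.0, 0.0, -0.0, 0.373, -0.009, 0.261]
[0.0, 0.0, -0.0, 0.389, -0.009, 0.281]
[0.0, 0.0, -0.0, 0.405, -0.009, 0.301]
[0.0, 0.0, -0.0, 0.415, -0.009, 0.321]
```

>>> carry_out(
  rows=[
    [[0,0,0,0.028,-0.006,0.031,1],[0,0,0,0.042,-0.006,0.045,1],[0,0,0,0.057,-0.006,0.058,1],[0,0,0,0.07,-0.006,0.061,1],[0,0,0,0.082,-0.006,0.064,1],[0,0,0,0.095,-0.006,0.068,1],[0,0,0,0.107,-0.006,0.072,1],[0,0,0,0.12,-0.006,0.077,1],[0,0,0,0.131,-0.006,0.082,1],[0,0,0,0.154,-0.006,0.094,1]],
  ],
)

```text
t: 3.2
position: [0.4227, 0.2118, 0.0753]
tcp_rot: [[-0.998, 0.061, 0.001], [0.061, 0.998, 0.0], [-0.001, 0.0, -1.0]]
ft_force: [-0.9, -0.6, 5.8]
grip_width: -0.002
finger_force: 2.5
```

```bash
python3 - <<'E'
from r import *
p,R,s=pose();e=np.array([.453,.210]);print(p,s['t'],s['ft_force'])
im=np.array(ctrl.read_camera('side'));top=np.array(ctrl.read_camera('top'))
cv2.imwrite('pics/t1.png',np.hstack([cv2.resize(im[200:350,220:400],None,fx=2.1,fy=2.1),cv2.resize(top[130:280,120:300],None,fx=2.1,fy=2.1)]))
rows(p,R,arc(e,-3.3,np.arange(.3,1.16,.08)))
E
```

```text
[0.42270793 0.21175818 0.07534625] 3.2 [-0.88886312 -0.64034598  5.80197827]
[0.0, 0.0, -0.0, 0.0, -0.0, -0.003]
[0.0, 0.0, -0.0, 0.024, -0.0, 0.011]
[0.0, 0.0, -0.0, 0.047, -0.0, 0.027]
[0.0, 0.0, -0.0, 0.071, -0.0, 0.045]
[0.0, 0.0, -0.0, 0.102, -0.0, 0.064]
[0.0, 0.0, -0.0, 0.132, -0.0, 0.085]
[0.0, 0.0, -0.0, 0.16, -0.001, 0.107]
[0.0, 0.0, -0.0, 0.187, -0.001, 0.131]
[0.0, 0.0, -0.0, 0.211, -0.001, 0.156]
[0.0, 0.0, -0.0, 0.233, -0.001, 0.181]
[0.0, 0.0, -0.0, 0.253, -0.001, 0.208]
```

View pics/t1.png

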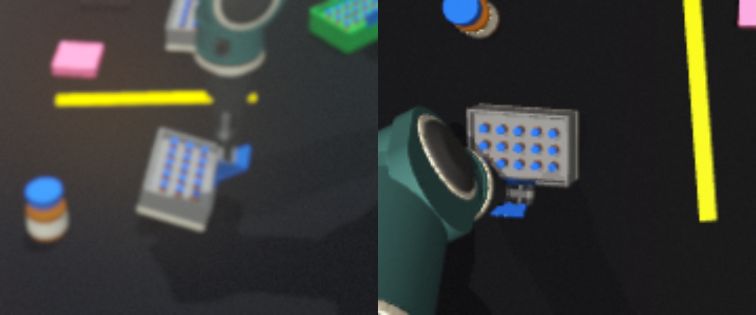

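The tray is tipping properly: in the left crop its far edge is raised near (165,170), with the finger on the tongue near (235,160). I'll continue.

>>> carry_out(
  rows=[
    [[0,0,0,0.024,0,0.011,1],[0,0,0,0.047,0,0.027,1],[0,0,0,0.071,0,0.045,1],[0,0,0,0.102,0,0.064,1],[0,0,0,0.132,0,0.085,1],[0,0,0,0.16,0,0.107,1],[0,0,0,0.187,0,0.131,1],[0,0,0,0.211,0,0.156,1],[0,0,0,0.233,0,0.181,1],[0,0,0,0.253,0,0.208,1]],
  ],
)

```text
t: 4.13
position: [0.3587, 0.2155, 0.0224]
tcp_rot: [[-0.998, 0.06, -0.0], [0.06, 0.998, -0.0], [0.0, -0.0, -1.0]]
ft_force: [1.3, 0.3, 0.4]
grip_width: 0.001
finger_force: 0.3
```

```bash
cat > look.py <<'E'
from r import *
import sys
def look(name,sb,tb):
    p,R,s=pose();print(p,s['t'],s['ft_force'])
    im=np.array(ctrl.read_camera('side'));top=np.array(ctrl.read_camera('top'))
    a,b,c,d=sb;e,f,g,h=tb
    cv2.imwrite('pics/'+name,np.hstack([cv2.resize(im[a:b,c:d],(390,340)),cv2.resize(top[e:f,g:h],(390,340))]))
    for n,i in (('side',im),('top',top)):
        hs=cv2.cvtColor(i,cv2.COLOR_BGR2HSV);m=(hs[...,0]>6)&(hs[...,0]<20)&(hs[...,1]>150)&(hs[...,2]>100)
        print(n,'orange px in crop',m[(slice(a,b) if n=='side' else slice(e,f)),(slice(c,d) if n=='side' else slice(g,h))].sum())
        for q in ctrl.search_frame('stamp',n): print(n,w(n,q['at']),q['conf'])
E
python3 -c "
from look import *
look('t2.png',(200,350,230,400),(130,280,120,300))"
```

```text
[0.35870442 0.21546056 0.02239976] 4.1333 [1.28133627 0.26171667 0.44265674]
side orange px in crop 68
side [0.44998022 0.23341149 0.06522311] 0.83
side [ 0.50519686 -0.22299005  0.03401981] 0.63
top orange px in crop 163
top [0.44576244 0.20487792 0.07884994] 0.7
```

View pics/t2.png

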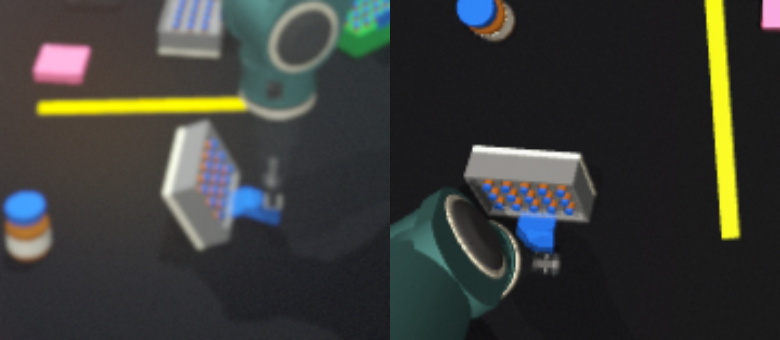

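Tipped about 63°: left crop shows the tray at (200,185) with tongue at (255,205). Only the white plate's edge shows, not the underside. I'll tip a little further and query again.

>>> carry_out(
  rows=[
    [[0,0,0,0.001,0,0.008,1],[0,0,0,0.002,0,0.014,1],[0,0,0,0.004,0,0.02,1],[0,0,0,0.006,0,0.026,1],[0,0,0,0.007,0,0.03,1],[0,0,0,0.007,0,0.03,1],[0,0,0,0.007,0,0.03,1],[0,0,0,0.007,0,0.03,1],[0,0,0,0.007,0,0.03,1],[0,0,0,0.007,0,0.03,1]],
  ],
)

```text
t: 5.17
position: [0.3577, 0.2155, 0.0156]
tcp_rot: [[-0.998, 0.06, 0.0], [0.06, 0.998, -0.0], [-0.0, -0.0, -1.0]]
ft_force: [-0.4, 0.0, 0.0]
grip_width: -0.002
finger_force: 0.2
```

```bash
python3 - <<'E'
from look import *
np.set_printoptions(precision=3,suppress=True)
p,R,s=pose();print(p,s['t'],s['ft_force'])
for n in ['side','top']:
  for k in range(3):
    im=np.array(ctrl.read_camera(n))
    for l in ['stamp','tray_a']: print(n,l,[(w(n,q['at']).round(2).tolist(),round(q['conf'],2)) for q in ctrl.search_frame(l,n)])
  cv2.imwrite(f'pics/L_{n}.png',im)
print(ctrl.read_state()['t'])
# geometric check: outward underside normal . direction to camera
for n in ['side','top']:
  K,R,t=cal(n);C=-R.T@t
  for c,ps in (([.453,.21,0],-3.3),([.454,-.255,0],-3.)):
    a=np.radians(ps);th=1.2;nn=np.array([np.sin(th)*np.cos(a),np.sin(th)*np.sin(a),-np.cos(th)]);v=C-np.array(c);print(n,nn@v/np.linalg.norm(v))
E
```

```text
[0.358 0.216 0.016] 5.1667 [-0.381  0.049  0.038]
side stamp [([0.45, 0.23, 0.07], 0.78)]
side tray_a [([0.44, 0.24, 0.07], 0.86), ([0.47, -0.45, 0.04], 0.7), ([0.5, -0.22, 0.03], 0.69), ([0.39, -0.63, 0.04], 0.64), ([0.19, -0.25, 0.03], 0.58)]
side stamp [([0.44, 0.23, 0.07], 0.82), ([0.51, -0.22, 0.03], 0.58)]
side tray_a [([0.47, -0.46, 0.04], 0.95), ([0.5, -0.22, 0.04], 0.77), ([0.19, -0.25, 0.03], 0.77), ([0.44, 0.24, 0.07], 0.64), ([0.38, -0.63, 0.03], 0.58)]
side stamp [([0.45, 0.24, 0.07], 0.93), ([0.69, -0.33, 0.02], 0.25)]
side tray_a [([0.47, -0.45, 0.04], 0.91), ([0.19, -0.25, 0.03], 0.78), ([0.44, 0.24, 0.07], 0.69), ([0.39, -0.63, 0.03], 0.5)]
top stamp [([0.44, 0.21, 0.08], 0.74), ([0.5, -0.26, 0.03], 0.65)]
top tray_a [([0.5, -0.26, 0.04], 0.8), ([0.34, -0.64, 0.03], 0.73), ([0.45, 0.21, 0.09], 0.72), ([0.2, -0.28, 0.03], 0.58), ([0.46, -0.46, 0.03], 0.57)]
top stamp [([0.45, 0.21, 0.09], 0.57)]
top tray_a [([0.5, -0.26, 0.03], 0.84), ([0.19, -0.27, 0.03], 0.65), ([0.46, -0.46, 0.04], 0.63), ([0.45, 0.2, 0.09], 0.58), ([0.34, -0.65, 0.04], 0.55)]
top stamp [([0.44, 0.21, 0.08], 0.59)]
top tray_a [([0.46, -0.46, 0.04], 0.96), ([0.45, 0.2, 0.09], 0.79), ([0.2, -0.27, 0.04], 0.71), ([0.5, -0.26, 0.03], 0.7), ([0.55, -0.04, -0.0], 0.62), ([0.34, -0.65, 0.03], 0.58)]
6.0667
side -0.3315360420765401
side -0.27740560940106485
top -0.37962050272708564
top -0.4207007051012848
```

```bash
python3 - <<'E'
from r import *
p,R,s=pose();e=np.array([.453,.210])
rows(p,R,arc(e,-3.3,np.linspace(1.12,.0,20))+arc(e,-3.3,[0],.02)+[([.461,.211,.15],177),([.454,-.04,.17],177)])
E
```

```text
[-0.0, -0.0, -0.0, -0.003, -0.0, -0.025]
[-0.0, -0.0, -0.0, -0.017, 0.0, -0.044]
[-0.0, -0.0, -0.0, -0.033, 0.0, -0.064]
[-0.0, -0.0, -0.0, -0.049, 0.0, -0.082]
[-0.0, -0.0, -0.0, -0.067, 0.0, -0.101]
[-0.0, -0.0, -0.0, -0.086, 0.0, -0.119]
[-0.0, -0.0, -0.0, -0.105, 0.0, -0.136]
[-0.0, -0.0, -0.0, -0.126, 0.0, -0.152]
[-0.0, -0.0, -0.0, -0.148, 0.0, -0.168]
[-0.0, -0.0, -0.0, -0.17, 0.0, -0.183]
[-0.0, -0.0, -0.0, -0.193, 0.0, -0.197]
[-0.0, -0.0, -0.0, -0.211, 0.001, -0.21]
[-0.0, -0.0, -0.0, -0.228, 0.001, -0.222]
[-0.0, -0.0, -0.0, -0.245, 0.001, -0.233]
[-0.0, -0.0, -0.0, -0.262, 0.001, -0.243]
[-0.0, -0.0, -0.0, -0.281, 0.001, -0.253]
[-0.0, -0.0, -0.0, -0.299, 0.001, -0.261]
[-0.0, -0.0, -0.0, -0.319, 0.001, -0.268]
[-0.0, -0.0, -0.0, -0.338, 0.001, -0.273]
[-0.0, -0.0, -0.0, -0.358, 0.001, -0.278]
[-0.0, -0.0, -0.0, -0.417, 0.001, -0.332]
[-0.0, -0.0, -0.001, -0.414, 0.007, -0.538]
[-0.0, -0.0, -0.001, -0.446, -0.997, -0.618]
```

>>> carry_out(
  rows=[
    [[0,0,0,-0.003,0,-0.025,1],[0,0,0,-0.017,0,-0.044,1],[0,0,0,-0.033,0,-0.064,1],[0,0,0,-0.049,0,-0.082,1],[0,0,0,-0.067,0,-0.101,1],[0,0,0,-0.086,0,-0.119,1],[0,0,0,-0.105,0,-0.136,1],[0,0,0,-0.126,0,-0.152,1],[0,0,0,-0.148,0,-0.168,1],[0,0,0,-0.17,0,-0.183,1]],
  ],
)

```text
t: 6.9
position: [0.4008, 0.2129, 0.0618]
tcp_rot: [[-0.998, 0.06, 0.0], [0.06, 0.998, 0.0], [-0.0, 0.0, -1.0]]
ft_force: [-1.3, -0.0, 4.5]
grip_width: -0.005
finger_force: 1.9
```

>>> carry_out(
  rows=[
    [[0,0,0,-0.023,0,-0.014,1],[0,0,0,-0.041,0,-0.027,1],[0,0,0,-0.058,0,-0.039,1],[0,0,0,-0.075,0,-0.05,1],[0,0,0,-0.092,0,-0.06,1],[0,0,0,-0.111,0,-0.07,1],[0,0,0,-0.129,0,-0.078,1],[0,0,0,-0.149,0,-0.085,1],[0,0,0,-0.168,0,-0.09,1],[0,0,0,-0.188,0,-0.095,1]],
  ],
)

```text
t: 7.73
position: [0.4473, 0.21, 0.0851]
tcp_rot: [[-0.998, 0.06, -0.0], [0.06, 0.998, -0.0], [0.0, -0.0, -1.0]]
ft_force: [0.3, -0.6, 0.2]
grip_width: -0.008
finger_force: 0.0
```

>>> carry_out(
  rows=[
    [[0,0,0,-0.059,0,-0.054,1],[0,0,0,-0.06,0,-0.15,1],[0,0,0,-0.06,-0.1,-0.3,1],[0,0,0,-0.06,-0.25,-0.3,1],[0,0,0,-0.06,-0.4,-0.3,1],[0,0,0,-0.06,-0.55,-0.3,1],[0,0,0,-0.06,-0.7,-0.3,1],[0,0,0,-0.06,-0.85,-0.3,1],[0,0,0,-0.06,-1,-0.3,1],[0,0,0,-0.06,-1,-0.3,1]],
  ],
)

```text
t: 8.57
position: [0.4459, -0.0467, 0.1602]
tcp_rot: [[-0.998, 0.067, -0.001], [0.067, 0.998, -0.001], [0.0, -0.001, -1.0]]
ft_force: [-0.3, -0.5, -0.5]
grip_width: 0.001
finger_force: 0.0
```

```bash
python3 - <<'E'
from m import *
from r import *
p,R,s=pose();print(p,s['t'])
meas(shot('top','a.png'))
e=np.array([.454,-.2545])
print(ctrl.search_frame('stamp','top'))
rows(p,R,[([.46,-.2545,.15],177)]+arc(e,-3.,[0],.02))
E
```

```text
[ 0.4459 -0.0467  0.1602] 8.5667
rim ((503.4012145996094, 205.9606475830078), (142.6843719482422, 101.85816955566406), 86.89282989501953) tongue [0.4372 0.2091 0.085 ]
rim ((503.79974365234375, -257.8285827636719), (143.1571807861328, 102.94252014160156), 87.02334594726562) tongue [ 0.4376 -0.2539  0.085 ]
line y= [ 0.1127 -0.1013] x 0.3934264657123842 0.7298689357338972
[{'at': [-0.389, -0.0253, 1.1282], 'conf': 0.77}]
[-0.0, -0.0, -0.002, -0.112, -0.826, 0.042]
[-0.0, -0.0, -0.002, -0.123, -0.826, 0.247]
```

>>> carry_out(
  rows=[
    [[0,0,-0.002,-0.02,-0.15,0,1],[0,0,-0.002,-0.05,-0.3,0,1],[0,0,-0.002,-0.08,-0.45,0,1],[0,0,-0.002,-0.1,-0.6,0,1],[0,0,-0.002,-0.123,-0.75,0,1],[0,0,-0.002,-0.123,-0.826,0.04,1],[0,0,-0.002,-0.123,-0.826,0.1,1],[0,0,-0.002,-0.123,-0.826,0.2,1],[0,0,-0.002,-0.123,-0.826,0.247,1],[0,0,-0.002,-0.123,-0.826,0.247,1]],
  ],
)

```text
t: 9.5
position: [0.4642, -0.2466, 0.0959]
tcp_rot: [[-0.999, 0.046, -0.004], [0.046, 0.999, 0.002], [0.004, 0.002, -1.0]]
ft_force: [-1.3, 0.2, -0.1]
grip_width: 0.003
finger_force: 0.0
```

```bash
python3 - <<'E'
from r import *
p,R,s=pose();e=np.array([.454,-.2545]);print(p,s['ft_force'])
rows(p,R,arc(e,-3.,[0],.01)+arc(e,-3.,np.r_[np.arange(0,1.2,.06),1.19]))
E
```

```text
[ 0.46422154 -0.24659716  0.09589591] [-1.30240037  0.16146984 -0.10817709]
[0.0, -0.001, 0.001, 0.034, -0.034, 0.016]
[0.0, -0.001, 0.001, 0.063, -0.033, 0.044]
[0.0, -0.001, 0.001, 0.083, -0.033, 0.049]
[0.0, -0.001, 0.001, 0.103, -0.033, 0.055]
[0.0, -0.001, 0.001, 0.123, -0.033, 0.062]
[0.0, -0.001, 0.001, 0.142, -0.033, 0.07]
[0.0, -0.001, 0.001, 0.16, -0.033, 0.079]
[0.0, -0.001, 0.001, 0.178, -0.033, 0.09]
[0.0, -0.001, 0.001, 0.196, -0.033, 0.102]
[0.0, -0.001, 0.001, 0.212, -0.033, 0.114]
[0.0, -0.001, 0.001, 0.231, -0.033, 0.128]
[0.0, -0.001, 0.001, 0.255, -0.032, 0.142]
[0.0, -0.001, 0.001, 0.277, -0.032, 0.158]
[0.0, -0.001, 0.001, 0.299, -0.032, 0.174]
[0.0, -0.001, 0.001, 0.32, -0.032, 0.191]
[0.0, -0.001, 0.001, 0.34, -0.032, 0.209]
[0.0, -0.001, 0.001, 0.359, -0.032, 0.227]
[0.0, -0.001, 0.001, 0.376, -0.032, 0.246]
[0.0, -0.001, 0.001, 0.393, -0.032, 0.265]
[0.0, -0.001, 0.001, 0.408, -0.032, 0.285]
[0.0, -0.001, 0.001, 0.419, -0.032, 0.305]
[0.0, -0.001, 0.001, 0.423, -0.032, 0.322]
```

>>> carry_out(
  rows=[
    [[0,0,0,0,0,0,1],[0,0,0,0.028,0,0.028,1],[0,0,0,0.057,0,0.054,1],[0,0,0,0.077,0,0.06,1],[0,0,0,0.097,0,0.066,1],[0,0,0,0.117,0,0.073,1],[0,0,0,0.136,0,0.081,1],[0,0,0,0.154,0,0.09,1],[0,0,0,0.154,0,0.09,1],[0,0,0,0.154,0,0.09,1]],
  ],
)

```text
t: 10.33
position: [0.4266, -0.2466, 0.0761]
tcp_rot: [[-0.999, 0.048, 0.0], [0.048, 0.999, -0.0], [-0.0, -0.0, -1.0]]
ft_force: [0.4, 1.1, 6.4]
grip_width: -0.0
finger_force: 2.6
```

```bash
python3 - <<'E'
from r import *
p,R,s=pose();e=np.array([.454,-.2545]);print(p,R,s['ft_force'],s['t'])
rows(p,R,arc(e,-3.,np.arange(.3,1.2,.1)))
E
```

```text
[ 0.42656402 -0.2465864   0.0761119 ] [[-9.98842569e-01  4.80977611e-02  3.58208908e-04]
 [ 4.80977142e-02  9.98842626e-01 -1.38361391e-04]
 [-3.64449199e-04 -1.20972218e-04 -9.99999926e-01]] [0.44658285 1.14110926 6.38108624] 10.3333
[-0.0, 0.0, 0.001, 0.01, -0.026, -0.0]
[-0.0, 0.0, 0.001, 0.04, -0.026, 0.018]
[-0.0, 0.0, 0.001, 0.068, -0.026, 0.039]
[-0.0, 0.0, 0.001, 0.105, -0.025, 0.062]
[-0.0, 0.0, 0.001, 0.142, -0.025, 0.088]
[-0.0, 0.0, 0.001, 0.177, -0.025, 0.116]
[-0.0, 0.0, 0.001, 0.209, -0.025, 0.146]
[-0.0, 0.0, 0.001, 0.238, -0.025, 0.178]
[-0.0, 0.0, 0.001, 0.263, -0.025, 0.211]
```

>>> carry_out(
  rows=[
    [[0,0,0,0.01,0,0,1],[0,0,0,0.04,0,0.018,1],[0,0,0,0.068,0,0.039,1],[0,0,0,0.105,0,0.062,1],[0,0,0,0.142,0,0.088,1],[0,0,0,0.177,0,0.116,1],[0,0,0,0.209,0,0.146,1],[0,0,0,0.238,0,0.178,1],[0,0,0,0.263,0,0.211,1],[0,0,0,0.265,0,0.23,1]],
  ],
)

```text
t: 11.17
position: [0.3584, -0.243, 0.0171]
tcp_rot: [[-0.999, 0.049, -0.002], [0.049, 0.999, 0.001], [0.002, 0.001, -1.0]]
ft_force: [-1.2, 0.6, 1.1]
grip_width: 0.002
finger_force: 0.6
```

```bash
python3 - <<'E'
from look import *
np.set_printoptions(precision=3,suppress=True)
p,R,s=pose();print(p,s['t'],s['ft_force'])
for n in ['side','top']:
  for k in range(4):
    im=np.array(ctrl.read_camera(n))
    for l in ['stamp']: print(n,l,[(w(n,q['at']).round(2).tolist(),round(q['conf'],2)) for q in ctrl.search_frame(l,n)])
  cv2.imwrite(f'pics/R_{n}.png',im)
a=cv2.imread('pics/L_side.png')[210:330,240:380];b=cv2.imread('pics/R_side.png')[140:260,250:390]
c=cv2.imread('pics/L_top.png')[150:250,150:270];d=cv2.imread('pics/R_top.png')[150:250,290:410]
cv2.imwrite('pics/cmp.png',np.vstack([np.hstack([cv2.resize(x,(390,290),interpolation=2) for x in r]) for r in ((a,b),(c,d))]))
E
```

```text
[ 0.358 -0.243  0.017] 11.1667 [-1.218  0.65   1.144]
side stamp [([0.5, 0.23, 0.03], 0.79)]
side stamp [([0.5, 0.23, 0.04], 0.94)]
side stamp []
side stamp [([0.5, 0.23, 0.03], 0.56)]
top stamp [([0.49, 0.2, 0.04], 0.83), ([0.46, -0.25, 0.1], 0.29)]
top stamp [([0.5, 0.21, 0.03], 0.57), ([0.71, -0.13, 0.02], 0.21)]
top stamp [([0.49, 0.2, 0.03], 0.82)]
top stamp [([0.5, 0.2, 0.03], 0.71)]
```

View pics/cmp.png

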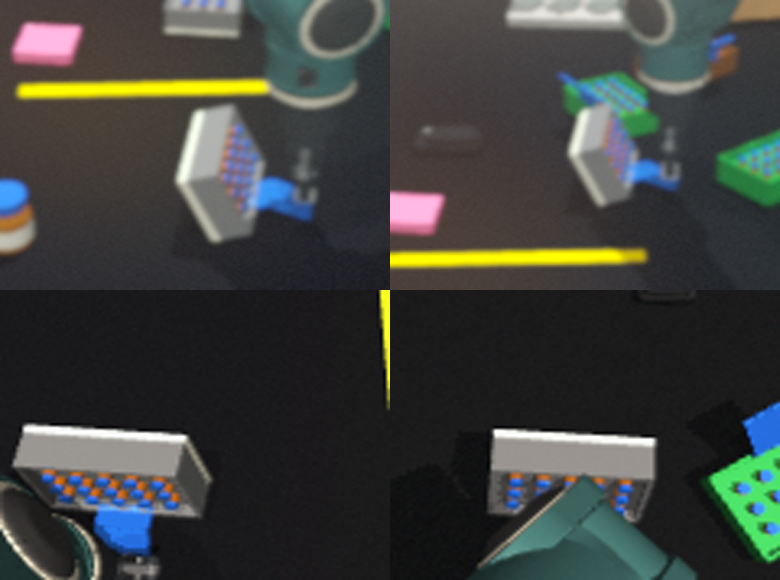

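Neither picture shows an underside: both trays are tipped about 68° with the underside facing away from both cameras (geometry confirms, cos < 0). The detector gives "stamp" as the left tray in nearly every picture. I'll let the right tray down, then test how far that detector result can be trusted.

>>> carry_out(
  rows=[
    [[0,0,0,-0.003,0,-0.02,1],[0,0,0,-0.017,0,-0.038,1],[0,0,0,-0.033,0,-0.058,1],[0,0,0,-0.049,0,-0.077,1],[0,0,0,-0.067,0,-0.096,1],[0,0,0,-0.086,0,-0.114,1],[0,0,0,-0.105,0,-0.131,1],[0,0,0,-0.126,0,-0.147,1],[0,0,0,-0.148,0,-0.163,1],[0,0,0,-0.17,0,-0.178,1]],
  ],
)

```text
t: 12.8
position: [0.4037, -0.2454, 0.0633]
tcp_rot: [[-0.999, 0.048, 0.0], [0.048, 0.999, -0.0], [-0.0, -0.0, -1.0]]
ft_force: [-1.0, 1.2, 4.3]
grip_width: 0.0
finger_force: 1.9
```

>>> carry_out(
  rows=[
    [[0,0,0,-0.023,0,-0.014,1],[0,0,0,-0.041,0,-0.027,1],[0,0,0,-0.058,0,-0.039,1],[0,0,0,-0.075,0,-0.05,1],[0,0,0,-0.092,0,-0.06,1],[0,0,0,-0.111,0,-0.07,1],[0,0,0,-0.129,0,-0.078,1],[0,0,0,-0.149,0,-0.085,1],[0,0,0,-0.168,0,-0.09,1],[0,0,0,-0.188,0,-0.095,1]],
  ],
)

```text
t: 13.63
position: [0.45, -0.2475, 0.0866]
tcp_rot: [[-0.999, 0.048, -0.001], [0.048, 0.999, 0.0], [0.001, 0.0, -1.0]]
ft_force: [0.0, 0.7, -0.3]
grip_width: -0.0
finger_force: 0.0
```

>>> carry_out(
  rows=[
    [[0,0,0,-0.06,0,-0.06,1],[0,0,0,-0.06,0,-0.15,1],[0,0,0,-0.06,0,-0.3,1],[0,0,0,-0.06,0.15,-0.3,1],[0,0,0,-0.06,0.3,-0.3,1],[0,0,0,-0.06,0.45,-0.3,1],[0,0,0,-0.06,0.6,-0.3,1],[0,0,0,-0.06,0.8,-0.3,1],[0,0,0,-0.06,1,-0.3,1],[0,0,0,-0.06,1,-0.3,1]],
  ],
)

```text
t: 14.47
position: [0.4765, 0.0067, 0.1615]
tcp_rot: [[-0.999, 0.043, -0.001], [0.043, 0.999, 0.001], [0.001, 0.001, -1.0]]
ft_force: [0.1, 0.4, -0.4]
grip_width: -0.0
finger_force: 0.0
```

```bash
python3 - <<'E'
from m import *
from r import *
p,R,s=pose();print(p,s['t'],R[:,0])
meas(shot('top','b.png'))
for k in range(4):
  if k: ctrl.read_camera('top')
  for l in ['stamp','tray_a_tongue','tray_b_tongue']: print(l,[(w('top',q['at']).round(2).tolist(),round(q['conf'],2)) for q in ctrl.search_frame(l,'top')])
E
```

```text
[0.4765 0.0067 0.1615] 14.4667 [-0.9991  0.0431  0.0007]
rim ((506.5022888183594, 261.6198425292969), (35.24781036376953, 101.75005340576172), 83.75767517089844) tongue [0.4289 0.2348 0.085 ]
rim ((503.5219421386719, -257.4918518066406), (142.16233825683594, 102.73825073242188), 87.02935028076172) tongue [ 0.4373 -0.2541  0.085 ]
line y= [ 0.0967 -0.0907] x 0.3903394636921614 0.7298689357338972
stamp [([0.5, 0.27, 0.03], 0.56)]
tray_a_tongue [([0.5, -0.26, 0.03], 0.56), ([0.5, 0.27, 0.04], 0.55)]
tray_b_tongue [([0.34, -0.65, 0.04], 0.93), ([0.2, -0.27, 0.04], 0.9), ([0.49, -0.25, 0.03], 0.82), ([0.46, -0.46, 0.04], 0.68), ([0.56, -0.04, 0.0], 0.38)]
stamp [([0.5, 0.26, 0.04], 0.96)]
tray_a_tongue [([0.5, 0.26, 0.04], 0.89)]
tray_b_tongue [([0.2, -0.27, 0.04], 0.93), ([0.34, -0.64, 0.03], 0.86), ([0.5, -0.25, 0.03], 0.77), ([0.45, -0.46, 0.03], 0.73)]
stamp [([0.5, 0.26, 0.04], 0.8), ([0.68, 0.28, 0.07], 0.6)]
tray_a_tongue [([0.5, 0.26, 0.04], 0.62), ([0.5, -0.26, 0.03], 0.41)]
tray_b_tongue [([0.45, -0.46, 0.03], 0.93), ([0.2, -0.27, 0.04], 0.83), ([0.49, -0.26, 0.03], 0.66), ([0.34, -0.65, 0.03], 0.66)]
stamp [([0.5, 0.26, 0.04], 0.66)]
tray_a_tongue [([0.5, 0.26, 0.04], 0.58)]
tray_b_tongue [([0.46, -0.45, 0.03], 0.91), ([0.34, -0.65, 0.04], 0.67), ([0.5, -0.25, 0.03], 0.64), ([0.2, -0.27, 0.04], 0.56), ([0.5, 0.26, 0.03], 0.5)]
```

```bash
python3 - <<'E'
from r import *
p,R,s=pose();print(s['joints'])
a=np.radians(-3.2);Y=np.array([-np.sin(a),np.cos(a)]);c=np.array([.503,.206])
for h in (86.8,266.8): rows(p,R,[([*(c+Y*.107),.17],h),([*(c+Y*.107),.012],h)])
E
```

```text
[-0.29268149  0.24540617  0.25692279  2.04822375 -0.0816173   0.8574175
  1.53321067]
[-0.0, 0.0, 0.251, -0.069, 1.251, -0.034]
[-0.0, 0.0, 0.251, -0.069, 1.251, 0.598]
[-0.0, -0.0, -0.249, -0.069, 1.251, -0.034]
[-0.0, -0.0, -0.249, -0.069, 1.251, 0.598]
```

>>> carry_out(
  rows=[
    [[0,0,0.019,-0.02,0.1,-0.03,1],[0,0,0.038,-0.04,0.2,-0.03,0.5],[0,0,0.057,-0.069,0.3,-0.03,-0.18],[0,0,0.076,-0.069,0.4,-0.03,-0.18],[0,0,0.095,-0.069,0.5,-0.03,-0.18],[0,0,0.114,-0.069,0.6,-0.03,-0.18],[0,0,0.133,-0.069,0.7,-0.03,-0.18],[0,0,0.152,-0.069,0.8,-0.03,-0.18],[0,0,0.171,-0.069,0.9,-0.03,-0.18],[0,0,0.19,-0.069,1,-0.03,-0.18]],
  ],
)

```text
t: 16.1
position: [0.5058, 0.2516, 0.169]
tcp_rot: [[-0.318, 0.948, 0.0], [0.948, 0.318, -0.0], [-0.0, -0.0, -1.0]]
ft_force: [-0.1, -0.2, 0.5]
grip_width: 0.588
finger_force: 0.0
```

```bash
cat > n.py <<'E'
from r import *
p,R,s=pose();print(p,s['grip_width'],s['joints'][6],np.degrees(np.arctan2(R[1,0],R[0,0])))
a=np.radians(-3.2);Y=np.array([-np.sin(a),np.cos(a)]);c=np.array([.503,.206])
rows(p,R,[([*(c+Y*.107),.17],86.8),([*(c+Y*.107),.012],86.8)])
E
python3 n.py
```

```text
[0.50583563 0.25160457 0.16903036] 0.5881758834632542 -0.047407346221345605 108.53165690157083
[0.0, 0.0, 0.06, 0.228, 0.09, -0.004]
[0.0, 0.0, 0.06, 0.228, 0.09, 0.628]
```

>>> carry_out(
  rows=[
    [[0,0,0.02,0.1,0.04,0,-0.18],[0,0,0.04,0.2,0.08,0,-0.18],[0,0,0.06,0.228,0.09,0,-0.18],[0,0,0.06,0.228,0.09,0,-0.18],[0,0,0.06,0.228,0.09,0.1,-0.18],[0,0,0.06,0.228,0.09,0.22,-0.18],[0,0,0.06,0.228,0.09,0.34,-0.18],[0,0,0.06,0.228,0.09,0.44,-0.18],[0,0,0.06,0.228,0.09,0.53,-0.18],[0,0,0.06,0.228,0.09,0.53,-0.18]],
  ],
)

```text
t: 16.93
position: [0.507, 0.3092, 0.0328]
tcp_rot: [[0.045, 0.999, -0.005], [0.999, -0.045, -0.004], [-0.004, -0.004, -1.0]]
ft_force: [-0.4, -0.5, 0.6]
grip_width: 0.589
finger_force: 0.0
```

```bash
python3 n.py; python3 - <<'E'
from look import *
look('c.png',(210,330,230,370),(120,240,120,260))
E
```

```text
[0.50699852 0.30920127 0.03275756] 0.5885515913222323 -0.39043270345540354 87.42191840182355
[-0.001, 0.001, 0.002, 0.013, 0.005, -0.549]
[-0.001, 0.001, 0.002, 0.015, 0.008, 0.083]
[0.50699852 0.30920127 0.03275756] 16.9333 [-0.42167955 -0.53945423  0.55252553]
side orange px in crop 68
side [0.4829756  0.25951444 0.03463633] 0.62
side [0.67578286 0.30762858 0.05136055] 0.31
top orange px in crop 72
top [0.49539033 0.20470841 0.0332838 ] 0.86
top [ 0.69592594 -0.3434493   0.02874792] 0.52
```

View pics/c.png

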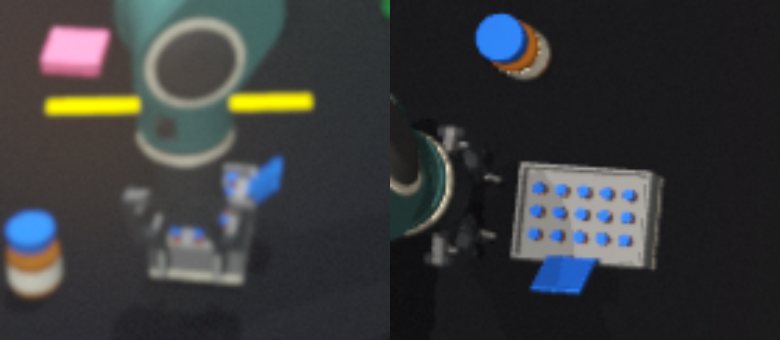

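Fingers stand just outside the left wall (right crop around (470,200), tray at (585,215)), clear of jar and tongue. I'll push.

>>> carry_out(
  rows=[
    [[0,0,0.002,0,0.005,0.05,-0.18],[0,0,0.002,-0.03,0.005,0.06,-0.18],[0,0,0.002,-0.06,0.005,0.06,-0.18],[0,0,0.002,-0.09,0.005,0.06,-0.18],[0,0,0.002,-0.13,0.005,0.06,-0.18],[0,0,0.002,-0.17,0.005,0.06,-0.18],[0,0,0.002,-0.21,0.005,0.06,-0.18],[0,0,0.002,-0.25,0.005,0.06,-0.18],[0,0,0.002,-0.29,0.005,0.06,-0.18],[0,0,0.002,-0.33,0.005,0.06,-0.18]],
  ],
)

```text
t: 17.97
position: [0.5063, 0.2283, 0.0219]
tcp_rot: [[0.06, 0.998, 0.001], [0.998, -0.06, 0.0], [0.0, 0.001, -1.0]]
ft_force: [-0.5, 4.4, 3.2]
grip_width: 0.593
finger_force: 2.0
```

>>> carry_out(
  rows=[
    [[0,0,0,-0.04,0,0,-0.18],[0,0,0,-0.09,0,0,-0.18],[0,0,0,-0.14,0,0,-0.18],[0,0,0,-0.19,0,0,-0.18],[0,0,0,-0.24,0,0,-0.18],[0,0,0,-0.29,0,0,-0.18],[0,0,0,-0.34,0,0,-0.18],[0,0,0,-0.39,0,0,-0.18],[0,0,0,-0.43,0,0,-0.18],[0,0,0,-0.46,0,0,-0.18]],
  ],
)

```text
t: 18.8
position: [0.499, 0.1127, 0.0215]
tcp_rot: [[0.061, 0.998, -0.0], [0.998, -0.061, -0.0], [-0.0, -0.0, -1.0]]
ft_force: [0.5, 4.1, 3.2]
grip_width: 0.588
finger_force: 1.8
```

```bash
python3 - <<'E'
from look import *
look('d.png',(180,300,230,370),(120,240,210,350))
print(R:=pose()[1][:,0])
E
```

```text
[0.49904912 0.11273051 0.02153651] 18.8 [0.52828584 4.12811887 3.17690854]
side orange px in crop 10
side [0.48495956 0.08692388 0.03402496] 0.87
top orange px in crop 0
top [0.48710335 0.02966031 0.03162526] 0.72
[ 6.06088967e-02  9.98161534e-01 -3.37169352e-04]
```

View pics/d.png

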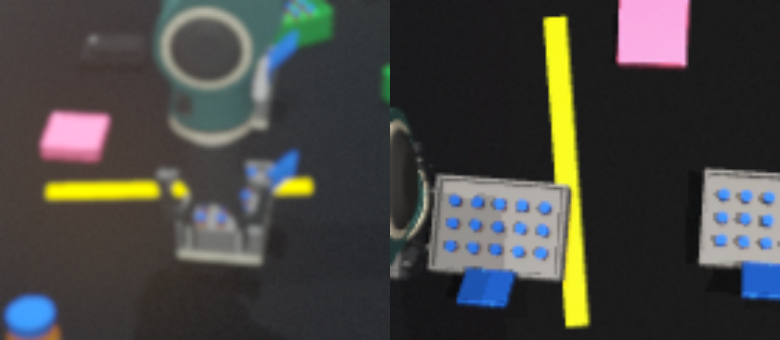

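Tray has moved squarely; in the right crop its rim corners are (440,176), (569,187), (563,280), (429,268), the line at (568,187).

```bash
python3 - <<'E'
from r import *
c=np.array([ray('top',210+(x-390)*140/390,120+y*120/340,.045)[:2] for x,y in [(440,176),(569,187),(563,280),(429,268)]]);m=c.mean(0)
print(c,m,np.linalg.norm(c[0]-c[1]),np.linalg.norm(c[0]-c[3]))
p,R,s=pose();print(p[:2]-m, 'gap to line', m[1]-(.0967*m[0]-.0907))
E
```

```text
[[ 0.54439088  0.09071436]
 [ 0.53487346 -0.04677659]
 [ 0.43744747 -0.04278221]
 [ 0.44782673  0.09903737]] [0.49113463 0.02504823] 0.13781996885457595 0.09692217395731152
[0.00791678 0.0890673 ] gap to line 0.0682555152233024
```

>>> carry_out(
  rows=[
    [[0,0,0,-0.03,0,0,-0.18],[0,0,0,-0.07,0,0,-0.18],[0,0,0,-0.11,0,0,-0.18],[0,0,0,-0.15,0,0,-0.18],[0,0,0,-0.19,0,0,-0.18],[0,0,0,-0.23,0,0,-0.18],[0,0,0,-0.255,0,0,-0.18],[0,0,0,-0.27,0,0,-0.18],[0,0,0,-0.275,0,0,-0.18],[0,0,0,-0.275,0,0,-0.18]],
  ],
)

```text
t: 19.83
position: [0.4951, 0.0454, 0.0216]
tcp_rot: [[0.061, 0.998, 0.0], [0.998, -0.061, -0.0], [-0.0, 0.0, -1.0]]
ft_force: [0.7, 0.0, -0.4]
grip_width: 0.589
finger_force: 0.0
```

>>> carry_out(
  rows=[
    [[0,0,0,0.04,0,0,-0.18],[0,0,0,0.1,0,0,-0.18],[0,0,0,0.2,0,0,-0.18],[0,0,0,0.3,0,-0.05,-0.18],[0,0,0,0.4,0,-0.2,-0.18],[0,0,0,0.5,0,-0.35,-0.18],[0,0,0,0.65,0,-0.45,-0.18],[0,0,0,0.8,0,-0.5,-0.18],[0,0,0,0.95,0,-0.5,-0.18],[0,0,0,0.95,0,-0.5,-0.18]],
  ],
)

```text
t: 20.67
position: [0.508, 0.2926, 0.1478]
tcp_rot: [[0.051, 0.999, 0.002], [0.999, -0.051, 0.004], [0.004, 0.001, -1.0]]
ft_force: [-0.3, 1.2, -0.7]
grip_width: 0.59
finger_force: 0.0
```

```bash
python3 - <<'E'
from m import *
im=shot('top','e.png');
side=np.array(ctrl.read_camera('side'))
meas(im);s=ctrl.read_state();print(s['t'],s['position'])
cv2.imwrite('pics/f.png',np.hstack([cv2.resize(side[150:310,210:400],(400,337)),cv2.resize(im[100:240,180:350],(400,337),interpolation=2)]))
E
```

```text
Traceback (most recent call last):
  File "m.py", line 14, in meas
    c2=max(cv2.findContours(b,0,2)[0],key=cv2.contourArea)
ValueError: max() iterable argument is empty
```

```bash
python3 - <<'E'
from h import *
im=cv2.imread('pics/e.png');side=np.array(ctrl.read_camera('side'))
hs=cv2.cvtColor(im,cv2.COLOR_BGR2HSV)
for u0,u1 in ((230,316),(316,380)):
    g=np.zeros(im.shape[:2],np.uint8);s=hs[160:235,u0:u1];g[160:235,u0:u1]=((s[...,2]>70)&(s[...,1]<70))*255
    g=cv2.morphologyEx(g,cv2.MORPH_CLOSE,np.ones((5,5)))
    c=max(cv2.findContours(g,0,2)[0],key=cv2.contourArea)[:,0].astype(float)
    r=cv2.minAreaRect(np.array([ray('top',*q,.045)[:2]*1000 for q in c],np.float32));print(r, 'line y',.0967*r[0][0]-90.7)
for P in ([.57,.0],[.41,.0]):
    y=((abs(hs[...,0].astype(int)-29)<6)&(hs[...,1]>150)&(hs[...,2]>120))
    v=int(round(proj('top',[P[0],-.04,0])[1]));u=np.nonzero(y[v,230:320])[0]+230;print(v,u.min(),u.max(),ray('top',u.mean(),v,0))
cv2.imwrite('pics/f.png',np.hstack([cv2.resize(side[150:310,210:400],(400,337)),cv2.resize(im[100:240,180:350],(400,337),interpolation=2)]))
E
```

```text
((488.890869140625, -38.502708435058594), (143.15823364257812, 102.3179702758789), 86.43603515625) line y -43.42425295410157
((503.6030578613281, -257.8249816894531), (142.81814575195312, 102.93852233886719), 87.02661895751953) line y -42.001584304809576
177 269 276 [ 0.56893715 -0.03557435  0.        ]
229 276 280 [ 0.40879295 -0.05628387  0.        ]
```

View pics/f.png

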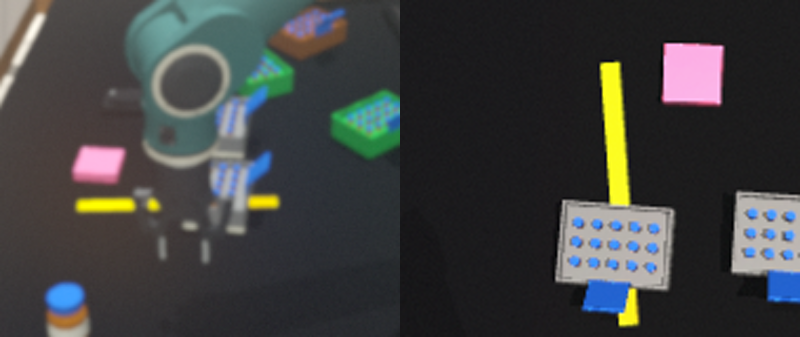

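Tray stands flat on the line (rim (558-675, 200-290), tape at x≈615), its middle about 6 mm short of the tape centre. I'll nudge it.

```bash
python3 - <<'E'
from r import *
p,R,s=pose();print(p,s['t'],s['qvel'].max() if hasattr(s['qvel'],'max') else max(s['qvel']))
rows(p,R,[([.498,.09,.14],86.5),([.498,.09,.0216],86.5),([.4952,.046,.0216],86.5),([.4948,.0390,.0216],86.5)])
E
```

```text
[0.50863215 0.28400201 0.14622116] 20.8167 0.030912672542423195
[-0.0, 0.0, 0.0, -0.777, 0.003, 0.025]
[-0.0, 0.0, 0.0, -0.777, 0.003, 0.499]
[-0.0, 0.0, 0.0, -0.953, 0.002, 0.499]
[-0.0, 0.0, 0.0, -0.981, 0.002, 0.499]
```

>>> carry_out(
  rows=[
    [[0,0,0,-0.15,0.003,0.025,-0.18],[0,0,0,-0.3,0.003,0.025,-0.18],[0,0,0,-0.45,0.003,0.025,-0.18],[0,0,0,-0.6,0.003,0.025,-0.18],[0,0,0,-0.7,0.003,0.1,-0.18],[0,0,0,-0.76,0.003,0.2,-0.18],[0,0,0,-0.777,0.003,0.32,-0.18],[0,0,0,-0.777,0.003,0.44,-0.18],[0,0,0,-0.777,0.003,0.499,-0.18],[0,0,0,-0.777,0.003,0.499,-0.18]],
  ],
)

```text
t: 21.65
position: [0.4963, 0.0873, 0.019]
tcp_rot: [[0.062, 0.998, -0.005], [0.998, -0.062, -0.002], [-0.002, -0.005, -1.0]]
ft_force: [-1.3, 0.8, 0.2]
grip_width: 0.591
finger_force: 0.0
```

```bash
python3 - <<'E'
from r import *
ctrl.read_camera('top');ctrl.read_camera('top')
p,R,s=pose();print(p,s['t'])
rows(p,R,[([.4952,.046,.0216],86.5),([.4948,.0390,.0216],86.5)])
E
```

```text
[0.49823111 0.08804526 0.02204946] 21.75
[-0.0, 0.0, -0.0, -0.169, -0.002, 0.002]
[-0.0, 0.0, -0.0, -0.197, -0.002, 0.002]
```

>>> carry_out(
  rows=[
    [[0,0,0,-0.05,0,0,-0.18],[0,0,0,-0.1,0,0,-0.18],[0,0,0,-0.13,0,0,-0.18],[0,0,0,-0.15,0,0,-0.18],[0,0,0,-0.165,0,0,-0.18],[0,0,0,-0.175,0,0,-0.18],[0,0,0,-0.185,0,0,-0.18],[0,0,0,-0.193,0,0,-0.18],[0,0,0,-0.197,0,0,-0.18],[0,0,0,-0.197,0,0,-0.18]],
  ],
)

```text
t: 22.58
position: [0.4956, 0.0398, 0.0219]
tcp_rot: [[0.06, 0.998, 0.0], [0.998, -0.06, 0.0], [0.0, 0.0, -1.0]]
ft_force: [1.6, 1.7, 1.6]
grip_width: 0.589
finger_force: 1.1
```

>>> carry_out(
  rows=[
    [[0,0,0,0.04,0,0,-0.18],[0,0,0,0.1,0,0,-0.18],[0,0,0,0.2,0,0,-0.18],[0,0,0,0.3,0,-0.05,-0.18],[0,0,0,0.4,0,-0.2,-0.18],[0,0,0,0.5,0,-0.35,-0.18],[0,0,0,0.65,0,-0.45,-0.18],[0,0,0,0.8,0,-0.5,-0.18],[0,0,0,0.9,0,-0.5,-0.18],[0,0,0,0.9,0,-0.5,-0.18]],
  ],
)

```text
t: 23.42
position: [0.5081, 0.2723, 0.1478]
tcp_rot: [[0.053, 0.999, 0.001], [0.999, -0.053, 0.003], [0.003, 0.001, -1.0]]
ft_force: [-0.1, 0.6, 0.5]
grip_width: 0.591
finger_force: 0.0
```

```bash
python3 - <<'E'
from h import *
im=shot('top','g.png')
hs=cv2.cvtColor(im,cv2.COLOR_BGR2HSV)
for u0,u1 in ((230,316),(316,380)):
    g=np.zeros(im.shape[:2],np.uint8);s=hs[160:235,u0:u1];g[160:235,u0:u1]=((s[...,2]>70)&(s[...,1]<70))*255
    g=cv2.morphologyEx(g,cv2.MORPH_CLOSE,np.ones((5,5)))
    c=max(cv2.findContours(g,0,2)[0],key=cv2.contourArea)[:,0].astype(float)
    r=cv2.minAreaRect(np.array([ray('top',*q,.045)[:2]*1000 for q in c],np.float32));print(r, 'line y',.0967*r[0][0]-90.7)
for l in ('jar_mid','mouse','note_pad'): print(l,[(w('top',q['at']).round(3).tolist(),round(q['conf'],2)) for q in ctrl.search_frame(l,'top')][:1])
print(ctrl.read_state()['t'],ctrl.read_state()['position'])
E
```

```text
((488.8122253417969, -43.582908630371094), (143.018798828125, 102.5170669555664), 86.53887939453125) line y -43.431857809448246
((503.6030578613281, -257.8249816894531), (142.81814575195312, 102.93852233886719), 87.02661895751953) line y -42.001584304809576
jar_mid [([0.677, 0.283, 0.072], 0.81)]
mouse [([0.695, -0.344, 0.029], 0.9)]
note_pad [([0.709, -0.128, 0.019], 0.82)]
23.6167 [0.5086608  0.2635688  0.14631718]
```

```bash
python3 -c "
from workcell import ctrl
print(ctrl.close_job())"
```

```text
the job is handed in; nothing more can be done
None
```

I tipped both trays (left, then right; about 1.2 rad each) and let them down, then pushed the left tray flat onto the yellow line, its middle within about 2 mm; the right tray, jar, mouse and pad did not move, and the job is handed in. **But I never saw the stamp:** both cameras view the tipped undersides from behind, so I picked the left tray because the detector's "stamp" result pointed to it in nearly every picture, even with the tray flat and the stamp hidden.

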